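# Press the otoscope home in its case

## Task

Put the otoscope (the instrument with a wide head and a cone sticking out sideways) away: lay it into the empty cutout of its shape in the open case and press it down past the spring grips until it lies level and fully home on the cutout's floor, then let go. Set it in by hand rather than dropping it, and leave the straight penlight where it lies.

Things in the scene. Friction and masses are not known exactly. Their poses are not given: they have to be found in the camera images.
- otoscope_mid (a point): Centre of the otoscope's bar handle, half-way up (14 mm above its underside), at its centre of mass: grasp here, across y. It lies flat. Handle 28 mm wide (y) and high, x = -75 to +65 mm; head block 40 mm wide, 28 high, x = +65 to +105; cone standing out 30 mm from the head's +y side at x = +85. x runs along the handle to the head, z up. Black with steel collars, 0.15 kg.
- cutout (a point): Where the otoscope's centre point lies when fully home in the cutout; the axes then agree (x to the head pocket, y to the cone's channel, z up). Cutout floor 14 mm below this point, insert's top 14 mm above it. About 14 mm of room round the otoscope's outline. A cross channel for the fingers (x -31 to +31, y -75 to +75 mm) is 22 mm deep below this point.
- case: The open case, fixed to the table, 234 x 170 mm, 40 mm high, grey rigid insert; origin on the table under the cutout's point, same axes. Two pairs of white spring grips at x = -42 and +42 mm, 52 mm apart at the top of their slopes, 25 mm at the throat 8 mm over the cutout's floor: they centre the handle and hold it about 10 mm high until pressed with some 5 to 15 N, then clasp it.
- penlight_mid (a point): Centre of the penlight, a bystander: a plain straight metal torch 150 mm long (x), 22 mm thick, with no wide head or cone, lying flat on the table; this point is 11 mm above its underside. It and the otoscope may swap places from start to start.
Mind the look-alikes: they are no part of the job. Of the things that look like the part that bears otoscope_mid, the middle-sized one is meant.

How it is judged:
On the way, in this order (a step that is already met when the one before it is completed fails the run):
1. the otoscope is brought into the mouth of its cutout by the gripper, not dropped in (z of otoscope_mid in the frame of cutout between 0.006 and 0.028 m and horizontal distance between otoscope_mid and cutout below 0.025 m and distance between the grasp point and otoscope_mid below 0.06 m), for 0.05 s.
2. it is pressed down level onto the cutout's floor (z of otoscope_mid in the frame of cutout between -0.006 and 0.0045 m and horizontal distance between otoscope_mid and cutout below 0.02 m and angle between the x axis of otoscope_mid and the x axis of cutout, either way round below 0.18 rad and angle between otoscope_mid's own z axis and vertical below 0.08 rad), for 0.2 s.
At the end, for the whole second after the job is handed in: the otoscope lies fully home in its cutout: within 4.5 mm of its seated height, 20 mm of its place, 10 degrees of its direction, level within 4.5 degrees, and stays so once released (all of step 2); the robot touches nothing.
It fails at once if the penlight is moved more than 30 mm (distance of penlight_mid from where it was at the start of the episode above 0.03 m).
It also fails if it takes over 38 s, if anything falls off the work surface, if the arm or the gripper's body presses on something with over 40 N, if the wrist force passes 120 N, or if a joint passes its speed limit or range.

## Robot

A 6-joint arm with a two-finger parallel gripper is mounted at the origin on the work surface. World frame = base frame: x ahead of the robot, y to its left, z up, the work surface at z = 0. Lengths are in m, angles in rad, forces in N, time in s.
With the tool pointing down it reaches from about 0.3 to 0.875 m from the base axis. Payload 6.4 kg.
Tool frame: the origin (TCP) lies midway between the tips of the shut fingers; the grasp point (between the pads) lies 19 mm behind it; z points along the fingers, y is the line along which they close (so a half turn about z gives the same grasp; the last joint's range is limited). The gripper opens to 85 mm and grips with 20 to 120 N. Pads are 22 mm wide; open, the fingers measure 114 mm over their backs; the gripper's body (76 mm by 85 mm) begins 54 mm behind the grasp point. The pads swing forward as they close: fully open they stand 13 mm farther back than shut.
Start: joints at [1.019, 0.181, 1.607, -0, 1.354, -0.206], TCP at [0.195, 0.541, 0.231] pointing down, gripper open.
Joint ranges: [-2.99, 2.99], [-0.89, 2.07], [0.3, 2.58], [-1.14, 4.28], [0, 2.63], [-3.12, 3.12]. Speed limits (rad/s): [2.57, 2.57, 3.01, 3.14, 3.14, 3.14].

## Interface

Orientations are given as a unit quaternion [w, x, y, z].
In Python, from bench import ctrl gives the robot as it stands. The module is installed in compiled form; this text tells all that it offers.
- The arm moves only by the tool move_arm, never from a script. Its argument "plan" is one flat list of numbers, 6 for each row, row after row: the shift along the world's x, y, z in units of 50 mm (1.0 is 50 mm), then the turn, a rotation vector about the world's x, y, z in rad. A call has 1 to 10 rows; each row is the pose to reach, as a shift and turn from the pose commanded when the call began; what a row does not reach only later rows make up. A row lasts 1/8 s, in which the tool goes at most 62.5 mm and 10.7 degrees, less where a joint would pass 70% of its speed; a pose out of reach is approached as far as the arm can. A call with a gripper value outside its range is refused whole. "grip" is the finger opening in mm, from 0 to 85.4, set as the call begins (left out, the last holds). The fingers move at their own pace and stop on an object; the grip force is fixed at half the most. Time passes only in rows, so rows that repeat a pose let the fingers close. It gives the time, the measured TCP pose, the force, the opening and the grip force at its end, in the units of the state.
- ctrl.get_obs(): the state, without advancing time (a new reading comes with each control period).
- ctrl.camera(name): name is "side" or "top" or "wrist"; returns a dict with "pixels" (420x560x3 uint8, red, green, blue), "fx", "fy", "cx", "cy" (pixels), "origin" and "attitude" of the camera in the world. Camera axes: x right, y down, z forward; pixel columns grow to the right and rows downward; lengths in m; the calibration is good to about 2 mm. A picture is of the moment at which its call begins. There is no depth.
- ctrl.hand_in(): hands the job in; it is judged then, once.
The state is a dict: "time_s": time; "q": joint angles; "dq": joint speeds; "joint_efforts": joint torques, N m; "eef_pos": TCP position; "eef_rot": TCP orientation; "wrist_force": force on the tool from outside, world axes, zero at the start; "torque": the same for the moment, N m; "opening": opening from 0.0 (shut) to 1.0 (fully open); "grasp_force": force on a finger pad.
Only numpy, scipy, OpenCV 4.12 (cv2) and the standard library are available. Lean on these libraries where they do the work, as an engineer would, in place of code of your own. Each camera call takes 0.05 s, during which the arm holds its last target. There are 200 camera calls.

## Working session

There is one attempt and no reset: what is moved stays moved. The work goes in short steps, Python scripts to look and compute and a tool call to move; the robot and the scene stay as the last step left them, time stands still between calls to the robot, and variables do not carry over. Pictures are saved under pics/ and viewed, at most 10 in all, crops included, and the job is handed in when it is done.

Besides the shell and the picture viewer there is one more tool, called as name(argument=value, ...) on one line, values as JSON. move_arm: Moves the arm, as the interface text tells. Its arguments: {"type":"object","properties":{"plan":{"type":"array"},"grip":{"type":"number"}},"required":["plan"]}

```bash
mkdir -p pics && cat > h.py <<'E'
import numpy as np, cv2
from bench import ctrl
from scipy.spatial.transform import Rotation as R
def att(c):
    a=np.array(c["attitude"],float)
    return a if a.shape==(3,3) else R.from_quat(a[[1,2,3,0]]).as_matrix()
def ray(c,u,v,z):
    d=att(c)@np.array([(u-c["cx"])/c["fx"],(v-c["cy"])/c["fy"],1.]);o=np.array(c["origin"])
    return o+d*(z-o[2])/d[2]
def proj(c,p):
    q=att(c).T@(np.array(p)-np.array(c["origin"]));return c["fx"]*q[0]/q[2]+c["cx"],c["fy"]*q[1]/q[2]+c["cy"]
def save(c,n): cv2.imwrite("pics/"+n,np.ascontiguousarray(c["pixels"][:,:,::-1]))
E
python3 - <<'E'
from h import *
for n in("top","side"):
    c=ctrl.camera(n);save(c,n+"0.png");print(n,c["fx"],c["cx"],c["cy"],c["origin"],c["attitude"])
print(ctrl.get_obs())
E
```

```text
top 515.1160928326298 281.3589854798515 209.06051696310362 [ 0.26146247 -0.03521231  1.15951867] [-0.04619815  0.71361854 -0.6958937   0.06592621]
side 521.9837629330744 270.54551349572637 202.2798626993058 [-0.27422031 -0.96117632  0.81970992] [-0.44945038  0.83157061 -0.28776113  0.15387727]
{'time_s': 0.1, 'q': array([ 1.01870146e+00,  1.81498439e-01,  1.60791023e+00, -2.81310738e-06,
        1.35382046e+00, -2.06332744e-01]), 'dq': array([ 0.00030265, -0.00084641, -0.0016868 ,  0.00037997, -0.00031026,
        0.00033705]), 'joint_efforts': array([-2.66913767e-04, -4.45874798e+01, -3.52238703e+01, -2.79666292e-04,
        4.15118120e-03,  2.89101922e-05]), 'eef_pos': array([0.19460611, 0.54052867, 0.23045536]), 'eef_rot': array([-3.01627253e-04,  1.72020818e-01,  9.85092975e-01, -7.60613671e-04]), 'wrist_force': array([ 0.19117378,  1.12655911, -0.67109794]), 'torque': array([0.01230256, 0.02525205, 0.01200435]), 'grasp_force': 0.0, 'opening': 1.0002245643372265}
```

View pics/top0.png

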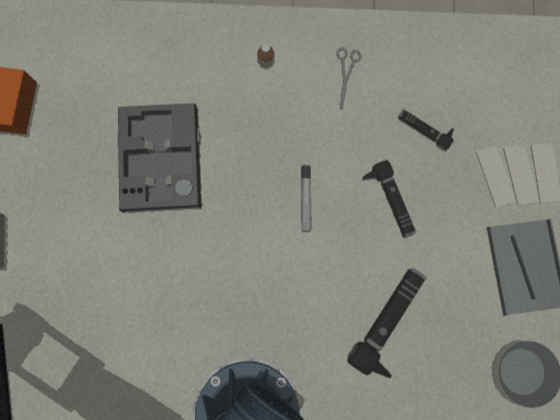

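View pics/side0.png

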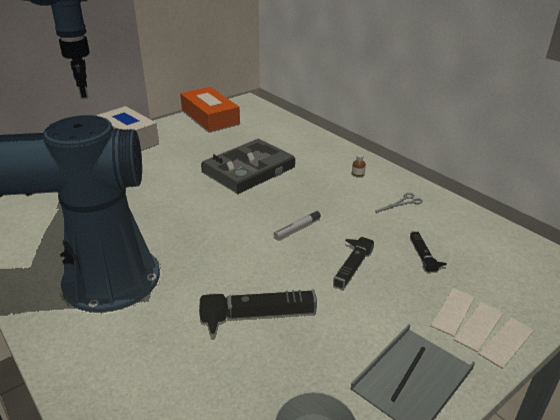

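The side view and top view both show the three otoscopes, the case at top-left and the penlight.

Look-alikes in the top view:
- small otoscope at (426,130)
- middle-sized otoscope at (390,200), about 80 px long, which fits 180 mm
- large otoscope at (387,325)
- plain penlight at (306,198)

I choose (390,200). Next I'll check it and the case in a close crop.

```bash
python3 - <<'E'
from h import *
c=ctrl.camera("top");p=c["pixels"]
a=p[95:220,100:220];b=p[145:250,350:430]
a=cv2.resize(a,None,fx=4,fy=4,interpolation=cv2.INTER_CUBIC);b=cv2.resize(b,(320,420),interpolation=cv2.INTER_CUBIC)
b=cv2.copyMakeBorder(b,0,80,0,0,cv2.BORDER_CONSTANT)
cv2.imwrite("pics/crop.png",np.hstack([a,b])[:,:,::-1])
def px(l,z): return [ray(c,u,v,z).round(4) for u,v in l]
# masks
g=p.max(2); m=((g<75)*255).astype(np.uint8); m[:, :350]=0;m[:150]=0;m[245:]=0;m[:,430:]=0
n,l,s,ce=cv2.connectedComponentsWithStats(m);i=1+np.argmax(s[1:,4]);print(s[i],ce[i])
ct,_=cv2.findContours((l==i).astype(np.uint8),0,1);ct=max(ct,key=len)
w=np.array([ray(c,u,v,.028)[:2] for u,v in ct[:,0]])*1000
print(w.astype(int)[::3].tolist())
E
```

```text
[ 363  161   52   76 1099] [391.91082803 195.23475887]
[[559, -293], [555, -286], [552, -279], [550, -272], [542, -270], [535, -268], [531, -261], [526, -254], [521, -247], [519, -252], [519, -258], [521, -265], [522, -272], [517, -279], [515, -286], [508, -288], [501, -290], [495, -292], [488, -297], [481, -299], [474, -301], [467, -303], [461, -308], [454, -310], [447, -312], [440, -314], [434, -319], [427, -321], [420, -323], [414, -325], [407, -330], [400, -332], [394, -334], [389, -338], [394, -341], [399, -347], [401, -354], [403, -361], [410, -359], [417, -357], [424, -355], [430, -348], [437, -348], [444, -346], [450, -342], [457, -339], [464, -337], [471, -335], [477, -333], [484, -328], [491, -326], [498, -324], [505, -322], [511, -317], [516, -313], [513, -306], [511, -299], [511, -292], [518, -292], [520, -299], [523, -306], [527, -311], [534, -313], [541, -313], [548, -309], [555, -307], [560, -302], [560, -295]]
```

View pics/crop.png

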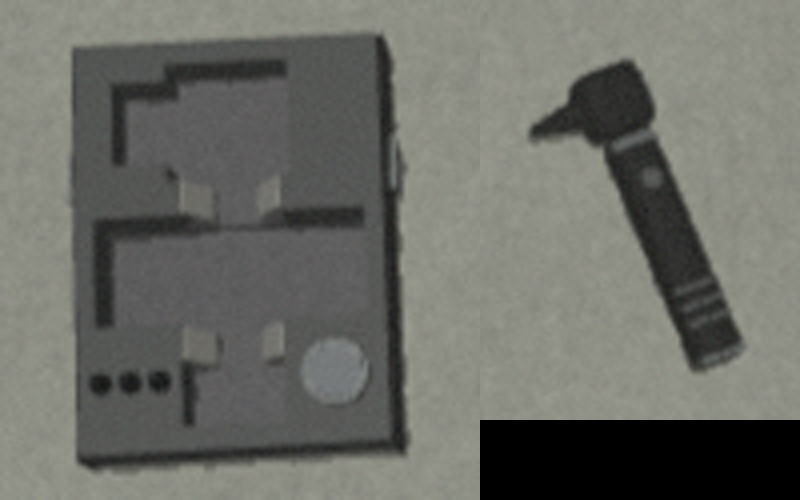

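The crop confirms it: the chosen one has a wide head, a cone on its left and steel collars. The case cutout's head pocket points up in the image (world +x) and the cone channel points left (+y). Now I'll work out case geometry and wrist camera placement.

```bash
python3 - <<'E'
from h import *
c=ctrl.camera("top")
f=lambda x,y,z:(ray(c,100+x/4-.4,95+y/4-.4,z)[:2]*1000).round(1).tolist()
print("corners",[f(*q,.04) for q in [(75,48),(380,37),(80,455),(397,447)]])
print("grips tops",[f(*q,.035) for q in [(197,198),(270,194),(202,345),(274,341)]])
print("tail pocket walls",[f(*q,.04) for q in [(182,400),(287,400)]],"channel",[f(*q,.04) for q in [(95,222),(365,208),(95,325),(365,318)]])
w=ctrl.camera("wrist");o=ctrl.get_obs();T=R.from_quat(o["eef_rot"][[1,2,3,0]]).as_matrix()
print("cam in tool",T.T@(w["origin"]-o["eef_pos"]),"\n",T.T@att(w),w["fx"],w["cx"],w["cy"])
print("centre ray",ray(w,w["cx"],w["cy"],0))
E
```

```text
corners [[664.6, 307.9], [676.9, 137.5], [433.0, 288.5], [442.1, 116.6]]
grips tops [[581.0, 235.5], [584.6, 195.0], [497.1, 227.4], [500.6, 188.0]]
tail pocket walls [[465.0, 235.2], [466.6, 178.0]] channel [[564.1, 289.6], [576.8, 140.9], [505.6, 285.5], [514.0, 137.7]]
cam in tool [ 0.06499901 -0.00039349 -0.14265082] 
 [[ 3.55250589e-04 -9.66046128e-01 -2.58369412e-01]
 [ 9.99999503e-01  1.02521471e-04  9.91641926e-04]
 [-9.31483430e-04 -2.58369636e-01  9.66045684e-01]] 311.78409195674277 274.33202782311105 204.2704760750135
centre ray [0.22745805 0.52875745 0.        ]
```

move_arm(plan=[6.9, -6.6, -0.6, 0, 0, 0.43, 6.9, -6.6, -0.6, 0, 0, 0.43, 6.9, -6.6, -0.6, 0, 0, 0.43, 6.9, -6.6, -0.6, 0, 0, 0.43, 6.9, -6.6, -0.6, 0, 0, 0.43, 6.9, -6.6, -0.6, 0, 0, 0.43, 6.9, -6.6, -0.6, 0, 0, 0.43, 6.9, -6.6, -0.6, 0, 0, 0.43, 6.9, -6.6, -0.6, 0, 0, 0.43, 6.9, -6.6, -0.6, 0, 0, 0.43])

```text
time_s: 1.5
eef_pos: [0.5394, 0.2111, 0.2009]
eef_rot: [-0.001, -0.042, 0.999, 0.0]
wrist_force: [-0.6, 0.3, 0.3]
opening: 1.0
grasp_force: 0.0
```

```bash
python3 - <<'E'
from h import *
c=ctrl.camera("wrist");save(c,"w1.png");np.save("w1.npy",c,allow_pickle=True)
print(c["origin"],ctrl.get_obs()["eef_pos"],ctrl.get_obs()["eef_rot"])
E
```

```text
[0.47466419 0.20518899 0.34377957] [0.53908375 0.21166439 0.20108763] [-3.97618606e-04 -4.23964856e-02  9.99100775e-01  1.45115404e-04]
```

View pics/w1.png

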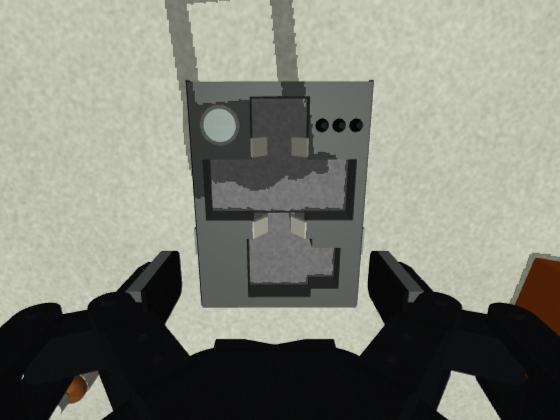

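The wrist picture shows the case from above, tail side up. The cross channel's corners are about (204,159), (356,159), (206,220), (354,219), and the case's top corners are (187,81), (373,81), (202,307), (357,307).

```bash
python3 - <<'E'
from h import *
c=np.load("w1.npy",allow_pickle=True).item()
r=lambda u,v,z=.04:ray(c,u,v,z)[:2]*1000
P=np.array([r(204,159),r(356,159),r(206,220),r(354,219)]);K=np.array([r(187,81),r(373,81),r(202,307),r(357,307)])
Tp=np.array([r(250,97),r(308,97)]);G=np.array([r(*q,.035) for q in [(259,148),(300,147),(261,226),(299,227)]])
print(P.round(),P.mean(0),K.round(),K.mean(0),Tp.round(),G.round(),G.mean(0),sep="\n")
for A in(P,K,G):
    d=A[2:].mean(0)-A[:2].mean(0);e=A[[0,2]].mean(0)-A[[1,3]].mean(0);print(np.degrees(np.arctan2(d[1],d[0])),np.degrees(np.arctan2(e[1],e[0])),np.hypot(*d),np.hypot(*e))
E
```

```text
[[516. 141.]
 [503. 288.]
 [578. 144.]
 [564. 295.]]
[540.28542331 216.81147534]
[[446. 123.]
 [432. 292.]
 [679. 143.]
 [665. 313.]]
[555.52443005 217.91230407]
[[455. 181.]
 [451. 235.]]
[[501. 193.]
 [497. 233.]
 [581. 201.]
 [579. 240.]]
[539.6282765 216.5956795]
5.048454290373957 -85.00283772121809 61.59327768015397 149.39520566588072
4.942547700430408 -85.21237576430919 233.93828913558775 170.52681602731175
5.433291723218839 -85.30649133785494 81.48289456358287 39.89467377721907
```

move_arm(plan=[-1.6, -10.7, 0, 0, 0, 0.306, -1.6, -10.7, 0, 0, 0, 0.306, -1.6, -10.7, 0, 0, 0, 0.306, -1.6, -10.7, 0, 0, 0, 0.306, -1.6, -10.7, 0, 0, 0, 0.306, -1.6, -10.7, 0, 0, 0, 0.306, -1.6, -10.7, 0, 0, 0, 0.306, -1.6, -10.7, 0, 0, 0, 0.306, -1.6, -10.7, 0, 0, 0, 0.306, -1.6, -10.7, 0, 0, 0, 0.306])

```text
time_s: 2.8
eef_pos: [0.4597, -0.3256, 0.2015]
eef_rot: [0.0, -0.193, 0.981, -0.0]
wrist_force: [1.5, 0.7, 0.3]
opening: 1.004
grasp_force: 0.0
```

```bash
python3 - <<'E'
from h import *
c=ctrl.camera("wrist");save(c,"w2.png");np.save("w2.npy",c,allow_pickle=True)
o=ctrl.get_obs();print(o["eef_pos"],o["eef_rot"],o["q"])
E
```

```text
[ 0.45992257 -0.3236404   0.20125132] [ 4.06155582e-05 -1.93612854e-01  9.81077972e-01  2.73157465e-04] [-8.24430190e-01  1.81571306e-01  1.66899143e+00  3.69781493e-04
  1.29145268e+00 -2.78501527e+00]
```

View pics/w2.png

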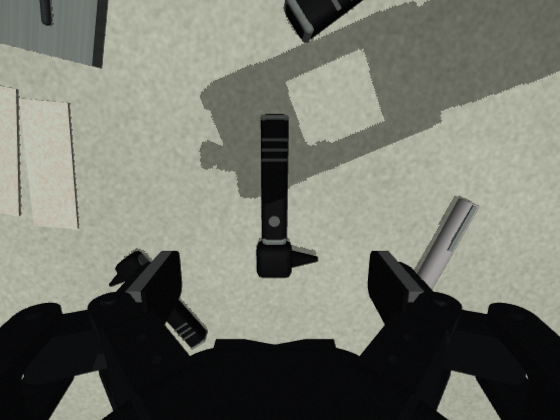

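The wrist picture shows the middle otoscope upright in the image: tail end at (275,115), head end at (274,277), head block x 257–291, cone at (318,259). The handle is aligned with the fingers' symmetry axis.

```bash
python3 - <<'E'
from h import *
c=np.load("w2.npy",allow_pickle=True).item();p=c["pixels"].max(2)
for v in(130,170,200,225,262):
    x=np.where(p[v,240:330]<70)[0]+240;print(v,x.min(),x.max())
col=p[105:290,275];y=np.where(col<70)[0]+105;print(y.min(),y.max())
a=np.radians(22.5);d=np.array([np.cos(a),np.sin(a)]);n=np.array([-d[1],d[0]])
r=lambda u,v,z=.028:(lambda q:(q@d*1000,q@n*1000))(ray(c,u,v,z)[:2])
print("cam",np.array(c["origin"])[:2]@d,np.array(c["origin"])[:2]@n)
for q in[(262,116),(288,116),(262,200),(288,200),(274,277),(275,114),(275,240),(318,259)]:print(q,np.round(r(*q),1))
E
```

```text
130 261 288
170 261 287
200 262 286
225 262 286
262 257 312
114 277
cam 0.23479946993828255 -0.47668556654581273
(262, 116) [ 230.4 -488.7]
(288, 116) [ 230.5 -463.3]
(262, 200) [ 315.  -489.9]
(288, 200) [ 315.1 -462.7]
(274, 277) [ 404.  -477.7]
(275, 114) [ 228.6 -476. ]
(275, 240) [ 359.8 -476.5]
(318, 259) [ 382.3 -429.2]
```

move_arm(plan=[0, 0, -1, 0, 0, 0, 0, 0, -2, 0, 0, 0, 0, 0, -3, 0, 0, 0, 0, 0, -3.5, 0, 0, 0, 0, 0, -3.75, 0, 0, 0, 0, 0, -3.96, 0, 0, 0, 0, 0, -3.96, 0, 0, 0])

```text
time_s: 3.72
eef_pos: [0.4602, -0.3236, 0.0035]
eef_rot: [0.0, -0.194, 0.981, -0.0]
wrist_force: [-0.6, -0.8, 0.3]
opening: 1.001
grasp_force: 0.0
```

move_arm(plan=[0, 0, 0, 0, 0, 0, 0, 0, 0, 0, 0, 0, 0, 0, 0, 0, 0, 0, 0, 0, 0, 0, 0, 0, 0, 0, 0, 0, 0, 0, 0, 0, 0, 0, 0, 0, 0, 0, 0, 0, 0, 0, 0, 0, 0, 0, 0, 0], grip=10)

```text
time_s: 4.72
eef_pos: [0.4604, -0.3247, 0.0041]
eef_rot: [0.0, -0.194, 0.981, -0.001]
wrist_force: [-0.2, -0.6, 6.0]
opening: 0.313
grasp_force: 61.2
```

move_arm(plan=[0, 0, 0.5, 0, 0, 0, 0, 0, 1.3, 0, 0, 0, 0, 0, 2.2, 0, 0, 0, 0, 0, 3, 0, 0, 0, 0, 0, 3, 0, 0, 0])

```text
time_s: 5.35
eef_pos: [0.4614, -0.3256, 0.1566]
eef_rot: [0.002, -0.194, 0.981, -0.003]
wrist_force: [-1.0, -1.1, -1.6]
opening: 0.316
grasp_force: 60.5
```

move_arm(plan=[0.2, 0.9, 0, 0, 0, -0.03, 0.35, 2.0, 0, 0, 0, -0.06, 0.5, 3.2, 0, 0, 0, -0.1, 0.65, 4.4, 0, 0, 0, -0.14, 0.8, 5.6, 0, 0, 0, -0.18, 1.0, 6.8, 0, 0, 0, -0.22, 1.2, 8.0, 0, 0, 0, -0.26, 1.4, 9.2, 0, 0, 0, -0.29, 1.5, 10.2, 0, 0, 0, -0.306, 1.6, 10.8, 0, 0, 0, -0.306])

```text
time_s: 6.6
eef_pos: [0.5381, 0.2183, 0.1508]
eef_rot: [-0.002, -0.043, 0.999, -0.0]
wrist_force: [0.6, 0.2, -1.8]
opening: 0.313
grasp_force: 60.4
```

move_arm(plan=[0, 0, 0, 0, 0, 0, 0, 0, 0, 0, 0, 0])

```text
time_s: 6.85
eef_pos: [0.5388, 0.2153, 0.1516]
eef_rot: [-0.002, -0.042, 0.999, -0.0]
wrist_force: [-0.3, -0.2, -1.8]
opening: 0.315
grasp_force: 60.3
```

```bash
python3 - <<'E'
from h import *
c=ctrl.camera("wrist");save(c,"w3.png");np.save("w3.npy",c,allow_pickle=True)
o=ctrl.get_obs();print(o["eef_pos"],o["eef_rot"],o["q"],o["wrist_force"])
E
```

```text
[0.53910036 0.21492491 0.15201564] [-1.13595714e-03 -4.17219619e-02  9.99128557e-01 -3.36925565e-04] [ 1.75170845e-01  2.75784528e-01  1.66136430e+00 -3.91238067e-04
  1.20678522e+00 -1.47895397e+00] [-0.59950393 -0.55897592 -1.86016446]
```

View pics/w3.png

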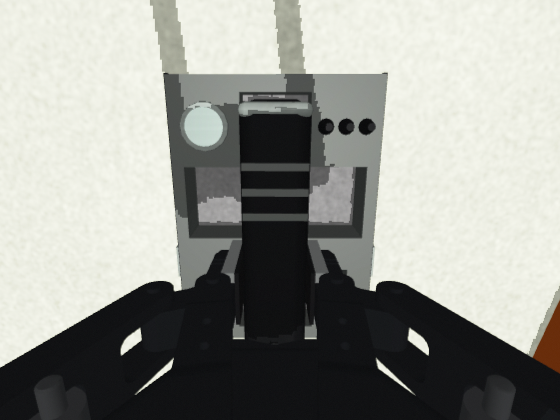

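The otoscope is held over the case. Its tail end is at about (239–311, 112), and the tail pocket behind it at (240–312, 92). Channel corners are about (186,167), (366,167), (190,238), (362,238).

```bash
python3 - <<'E'
from h import *
c=np.load("w3.npy",allow_pickle=True).item()
a=np.radians(4.95);d=np.array([np.cos(a),np.sin(a)]);n=np.array([-d[1],d[0]])
t=np.array([.539,.215])
r=lambda u,v,z:(lambda q:np.round([(q-t)@d*1000,(q-t)@n*1000],1))(ray(c,u,v,z)[:2])
for z in(.17,.1765,.183):print(z,[r(*q,z).tolist() for q in[(239,102),(311,102),(239,113),(311,113),(242,217),(308,217)]])
print("channel",[r(*q,.04) .tolist() for q in[(186,167),(366,167),(190,238),(362,238)]],"tail",[r(*q,.04).tolist() for q in[(240,92),(312,92)]],"corners",[r(*q,.04).tolist() for q in[(163,73),(387,73)]])
E
```

```text
0.17 [[-72.2, -13.3], [-72.2, 14.1], [-68.2, -13.4], [-68.1, 14.2], [-26.5, -13.4], [-26.4, 14.2]]
0.1765 [[-71.8, -12.6], [-71.8, 13.4], [-68.0, -12.7], [-68.0, 13.5], [-28.5, -12.7], [-28.4, 13.4]]
0.183 [[-71.4, -11.9], [-71.4, 12.7], [-67.8, -12.0], [-67.8, 12.8], [-30.5, -12.0], [-30.4, 12.7]]
channel [[-29.2, -72.2], [-29.0, 75.2], [32.7, -73.3], [33.0, 76.3]] tail [[-87.1, -26.2], [-87.0, 29.3]] corners [[-100.9, -84.3], [-100.6, 85.9]]
```

move_arm(plan=[0, 0.02, -0.8, 0, 0, 0, 0, 0.02, -1.5, 0, 0, 0, 0, 0.02, -1.9, 0, 0, 0, 0, 0.02, -2.2, 0, 0, 0, 0, 0.02, -2.4, 0, 0, 0, 0, 0.02, -2.4, 0, 0, 0, 0, 0.02, -2.4, 0, 0, 0])

```text
time_s: 7.78
eef_pos: [0.5406, 0.2172, 0.0342]
eef_rot: [0.001, -0.042, 0.999, 0.0]
wrist_force: [0.0, 0.3, -1.3]
opening: 0.31
grasp_force: 60.4
```

move_arm(plan=[0, 0, -0.06, 0, 0, 0, 0, 0, -0.12, 0, 0, 0, 0, 0, -0.18, 0, 0, 0, 0, 0, -0.23, 0, 0, 0, 0, 0, -0.28, 0, 0, 0, 0, 0, -0.31, 0, 0, 0, 0, 0, -0.31, 0, 0, 0, 0, 0, -0.31, 0, 0, 0])

```text
time_s: 8.78
eef_pos: [0.5402, 0.217, 0.0177]
eef_rot: [0.0, -0.042, 0.999, 0.0]
wrist_force: [4.1, -0.1, -1.5]
opening: 0.313
grasp_force: 60.4
```

move_arm(plan=[0, 0, -0.02, 0, 0, 0, 0, 0, -0.04, 0, 0, 0, 0, 0, -0.05, 0, 0, 0, 0, 0, -0.05, 0, 0, 0])

```text
time_s: 9.28
eef_pos: [0.5398, 0.217, 0.016]
eef_rot: [-0.0, -0.042, 0.999, -0.0]
wrist_force: [-2.2, -1.3, 8.3]
opening: 0.315
grasp_force: 61.8
```

```bash
python3 - <<'E'
from h import *
c=ctrl.camera("side");cv2.imwrite("pics/s4.png",cv2.resize(c["pixels"][100:220,180:320],None,fx=4,fy=4,interpolation=2)[:,:,::-1])
o=ctrl.get_obs();print(o["eef_pos"],o["wrist_force"],o["torque"])
E
```

```text
[0.5397965  0.2169921  0.01603256] [-1.74781213 -1.93697832  7.67117508] [-0.26600617  0.30475443  0.00446121]
```

View pics/s4.png

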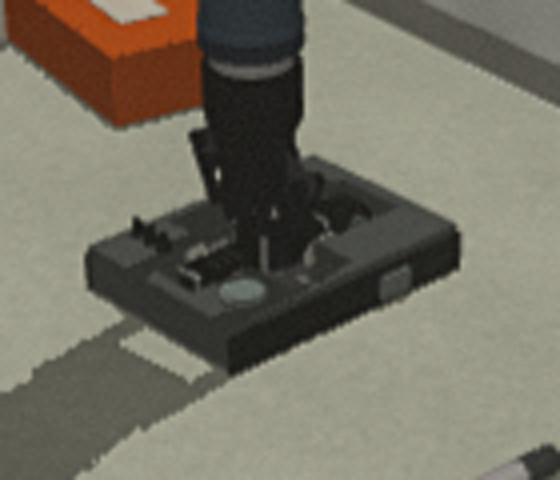

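The side crop shows the otoscope inside the case with its tail near (200,270), about level with the insert. I'll press slightly more to confirm it has reached the floor.

move_arm(plan=[0, 0, -0.02, 0, 0, 0, 0, 0, -0.04, 0, 0, 0, 0, 0, -0.04, 0, 0, 0, 0, 0, -0.04, 0, 0, 0])

```text
time_s: 9.82
eef_pos: [0.5398, 0.217, 0.016]
eef_rot: [-0.0, -0.042, 0.999, -0.0]
wrist_force: [-10.0, -3.5, 25.8]
opening: 0.314
grasp_force: 64.0
```

It's rigid at TCP z = 16 mm with 26 N, the expected seated height. Releasing and withdrawing.

move_arm(plan=[0, 0, 0.06, 0, 0, 0, 0, 0, 0.06, 0, 0, 0, 0, 0, 0.06, 0, 0, 0, 0, 0, 0.06, 0, 0, 0, 0, 0, 0.06, 0, 0, 0, 0, 0, 0.06, 0, 0, 0], grip=60)

```text
time_s: 10.58
eef_pos: [0.5398, 0.217, 0.0162]
eef_rot: [-0.0, -0.042, 0.999, -0.0]
wrist_force: [0.5, 0.9, -0.7]
opening: 0.709
grasp_force: 0.0
```

move_arm(plan=[0, 0, 0.3, 0, 0, 0, 0, 0, 0.8, 0, 0, 0, 0, 0, 1.6, 0, 0, 0, 0, 0, 2.5, 0, 0, 0, 0, 0, 3.2, 0, 0, 0, 0, 0, 3.2, 0, 0, 0, 0, 0, 3.2, 0, 0, 0])

```text
time_s: 11.45
eef_pos: [0.5396, 0.2169, 0.1764]
eef_rot: [0.0, -0.042, 0.999, -0.0]
wrist_force: [0.2, 0.1, 0.6]
opening: 0.706
grasp_force: 0.0
```

```bash
python3 - <<'E'
from h import *
c=ctrl.camera("wrist");save(c,"w5.png");np.save("w5.npy",c,allow_pickle=True)
E
```

```text
(no output)
```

View pics/w5.png

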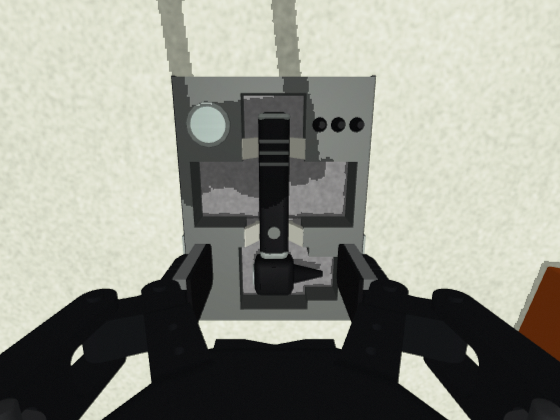

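The otoscope lies straight and centred between both grip pairs, with its tail at (274,115), head at (274,275) and cone in its channel at (318,272). The fingers are clear.

```bash
python3 -c "
from bench import ctrl
print(ctrl.hand_in())"
```

```text
the job is handed in; nothing more can be done
None
```

The middle-sized otoscope is in its cutout, pressed down past the spring grips to the floor and released. The arm is clear, the penlight was not touched, and the job is handed in at about 11.5 s; the hand-in gave no verdict.

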